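# Unbolt the vial tray, send it into the reader, bolt it again

### The job

Bring the three vials into reading position: draw the lock bolt fully out by its red tab, push the blue tray fully into the reader's hood by its black push plate, then push the bolt fully in again behind the tray so that it is locked there. The vials must stay upright in the tray, and everything else on the bench must be left where it stands.

Things in the scene. Friction and masses are not known exactly. Their poses are not given: they have to be found in the camera images.
- reader: Vial reader, fixed: grey base plate 12 mm thick, 140 mm along its x, 385 mm along its y (y -150 to +235 mm), with a low shelf for the bolt on its -x side. Origin on the bench surface where the bolt's line crosses the tray's centre line. The tray goes in along its +y; the bolt is drawn along its -x (towards the robot). Place and yaw vary.
- hood_mouth (a point): Top centre of the mouth of the reader's clear-topped white hood, 114 mm above the bench at reader y = +75 mm. The hood runs from here to y = +232 mm, x = -70 to +70 mm; black bar at its far end, top 130 mm above the bench. Open towards -y.
- tray (a joint): Slide of the blue vial tray along the reader's +y, in m: 0 = loading position (vials outside the hood), 0.112 = fully in, at its end stop. About 2.5 N friction plus 12 N s/m damping; stays where left. With the bolt in it can move only 3 mm; it is free once the bolt is drawn past 0.014.
- tray_handle (a point): Centre of the tray's black upright push plate, its trailing end: 60 mm wide (reader x), 12 mm thick (reader y), from 18 to 82 mm above the bench; centre 50 mm up, at reader x = 0, y = -105 mm + tray joint. Push its -y face to send the tray in; the space behind it is free.
- tray_centre (a point): Centre of the blue open tray's floor (68 x 124 mm, walls up to 48 mm above the bench, three cells 40 mm apart along the reader's y), 18 mm above the bench; at reader y = +17 mm + tray joint.
- bolt (a joint): Slide of the steel lock bolt along the reader's -x, in m: 0 = fully in (locking), 0.028 = fully drawn, both end stops. Starts at 0 to 0.008, in front of the dark steel rib on the tray's side. It goes in again behind the rib only when the tray is within 3 mm of its inner stop. About 2 N friction plus 8 N s/m damping; stays where left.
- bolt_tab (a point): Centre of the bolt's red upright tab: 40 mm wide (reader y), 12 mm thick (reader x), 22 to 78 mm above the bench; centre 50 mm up, at reader x = -101 mm - bolt joint, y = 0. Both broad faces are free above 40 mm (a steel keeper, 40 mm high, bridges the bolt at reader x = -67 to -55 mm); push or pinch it from above.
- vial_green: Loose green glass vial with white cap, 30 mm diameter, 68 mm tall, 30 to 65 g, standing in one cell of the tray (any order), its foot 18 mm and top 86 mm above the bench. Origin at the centre of its underside, z up its axis.
- vial_clear: Loose clear glass vial with white cap, 30 mm diameter, 68 mm tall, 30 to 65 g, standing in one cell of the tray (any order), its foot 18 mm and top 86 mm above the bench. Origin at the centre of its underside, z up its axis.
- vial_amber: Loose amber glass vial with white cap, 30 mm diameter, 68 mm tall, 30 to 65 g, standing in one cell of the tray (any order), its foot 18 mm and top 86 mm above the bench. Origin at the centre of its underside, z up its axis.
- jar_near: Bystander: white jar with black lid, 90 mm diameter, 120 mm tall, beyond the reader's hood (its +x side). Origin at its underside.
- vial_red: Bystander: red vial with white cap, 36 mm diameter, 65 mm tall, on the bench before the hood's -x side. Origin at its underside.
- vial_yellow: Bystander: yellow vial with white cap, 36 mm diameter, 65 mm tall, on the bench at the reader's -x, -y side. Origin at its underside.
- spatula: Bystander: flat steel laboratory spatula 185 mm long, 20 mm wide, 5 mm thick, lying on the bench on the reader's +x side. Origin at its underside.
- jar_big: Bystander: white jar with black lid, 110 mm diameter, 150 mm tall, on the bench to the side. Origin at its underside.
- wash_bottle: Bystander: white bottle with red cap, 70 mm diameter, 160 mm tall, on the bench to the side. Origin at its underside.
- beaker: Bystander: open glass beaker, 80 mm diameter, 100 mm tall, on the bench to the side. Origin at its underside.

How it is judged:
On the way, in this order (a step that is already met when the one before it is completed fails the run):
1. the lock bolt is drawn out (past 20 mm of its 28 mm) with the tray still in its loading position (value of joint bolt above 0.02 m and value of joint tray below 0.006 m), for 0.1 s.
2. the tray is fully in (within 3.5 mm of its stop) with the bolt still drawn (value of joint tray above 0.1085 m and value of joint bolt above 0.014 m), for 0.2 s.
At the end, for the whole second after the job is handed in: The tray is within 3.5 mm of its inner stop, the bolt is in again to within 4 mm of its end and both are at rest; the three vials stand in the tray at rest, upright within 0.25 rad, their feet on its floor (within 8 mm) (value of joint tray above 0.1085 m and value of joint bolt below 0.004 m and velocity of joint each of tray, bolt below 0.005 m/s and angle between each of vial_green, vial_clear, vial_amber's own z axis and vertical below 0.25 rad and horizontal distance between each of vial_green, vial_clear, vial_amber and tray_centre below 0.06 m and z of each of vial_green, vial_clear, vial_amber in the frame of reader below 0.026 m and linear speed of each of vial_green, vial_clear, vial_amber below 0.02 m/s); the robot touches nothing.
It fails at once if a vial in the tray is tipped over (more than 0.6 rad) (angle between any of vial_green, vial_clear, vial_amber's own z axis and vertical above 0.6 rad).
It fails at once if a bystander is shifted by more than 30 mm or knocked over (distance of any of jar_near, vial_red, vial_yellow, spatula, jar_big, wash_bottle, beaker from where it was at the start of the episode above 0.03 m or angle between any of jar_near, vial_red, vial_yellow, jar_big, wash_bottle, beaker's own z axis and vertical above 0.5 rad).
It also fails if it takes over 51 s, if anything falls off the work surface, if the arm or the gripper's body presses on something with over 40 N, if the wrist force passes 120 N, or if a joint passes its speed limit or range.

### The arm

A 7-joint arm with a two-finger parallel gripper is mounted at the origin on the work surface. World frame = base frame: x ahead of the robot, y to its left, z up, the work surface at z = 0. Lengths are in m, angles in rad, forces in N, time in s.
With the tool pointing down it reaches from about 0.35 to 0.9 m from the base axis. Payload 8.1 kg.
Tool frame: the origin (TCP) lies on the centre line of the jaws, within the pads' length; the fingertips stand 19 mm ahead of it and the grasp point (between the pads) is the TCP; y points along the fingers, x is the direction in which the jaws open and shut, and the axes are right-handed (so a half turn about y gives the same grasp; the last joint's range is limited). The gripper opens to 85 mm and grips with 20 to 120 N. Pads are 22 mm wide; open, the fingers measure 114 mm over their backs; the gripper's body (76 mm by 85 mm) begins 54 mm behind the grasp point. The pads swing forward as they close: fully open they stand 13 mm farther back than shut.
Start: joints at [-1.293, 0.434, 0.025, 1.573, -0.012, 1.134, -0.075], TCP at [0.232, 0.58, 0.25] pointing down, gripper open.
Joint ranges: [-2.62, 2.62], [-0.44, 2.09], [-1.27, 1.32], [0.08, 2.57], [-1.32, 4.46], [0.12, 2], [-2.74, 2.74]. Speed limits (rad/s): [2.22, 2.22, 3.01, 3.01, 3.14, 3.14, 3.14].

### API

Orientations are given as a rotation vector (axis times angle).
In Python, from plant import bot gives the robot as it stands.
- The arm moves only by the tool carry_out, never from a script. Its argument "targets" is a list of rows, each a list of 4 numbers: the shift along the tool's x, y, z normalised to -1 to 1, where 1 is 1000 mm, then the turn about the tool's y normalised to -1 to 1, where 1 is pi rad. A call has exactly 8 rows; each row is the pose to reach, as a shift and turn from the pose commanded when the call began, along the tool's axes at that moment, turning the shorter way round; what a row does not reach only later rows make up. A row lasts 1/12 s, in which the tool goes at most 41.7 mm and 7.16 degrees, less where a joint would pass 70% of its speed; a pose out of reach is approached as far as the arm can. A call with a number of a shift or a turn outside -1 to 1 is refused whole. A call with a gripper value outside its range is refused whole. "gripper" is the gripper's target within -1 to 1 (fully open at 1, half-way at 0, shut at -1), set as the call begins (left out, the last holds). The fingers move at their own pace and stop on an object; "grip_force" is the grip in N (left out, the last holds). Time passes only in rows, so rows that repeat a pose let the fingers close, or fill a call up. It gives the time, the measured TCP pose, the force and the opening at its end, in the units of the state.
- bot.read_state(): the state, without advancing time (a new reading comes with each control period).
- bot.camera(name): name is "side" or "top"; returns a dict with "img" (384x512x3 uint8, blue, green, red), "camera_matrix" (3x3 intrinsics, pixels), "xyz" and "attitude" of the camera in the world. Camera axes: x right, y down, z forward; pixel columns grow to the right and rows downward; lengths in m; the calibration is good to about 2 mm. A picture is of the moment at which its call begins. There is no depth.
- bot.finish_job(): hands the job in, once; it reports no verdict.
Trained networks look in the newest picture that a camera, given by its name, has taken for a name from the list of things; names that differ only in an ending like _2 or _b are one class to them, and where a whole thing is asked for, a point or a joint stands for the part that bears it (a point fixed in the world has none). Each returns a list of dicts, best first, with "score" (0 to 1); they miss things now and then, are a little off and sometimes report something else, mostly with a low value. They report only what shows in the picture. A call takes as long as a camera call.
- bot.search_frame(camera, label): "bbox" ([left, top, right, bottom] in pixels, round what is visible of it).
- bot.tip_of(camera, label): "location" ([column, row] in pixels: a listed point, or the origin of a listed thing).
The state is a dict: "clock": time; "joint_pos": joint angles; "qvel": joint speeds; "joint_efforts": joint torques, N m; "eef_pos": TCP position; "ee_rot": TCP orientation; "force": force on the tool from outside, world axes, zero at the start; "torque": the same for the moment, N m; "opening": finger opening in m.
Only numpy, scipy, OpenCV 4.12 (cv2) and the standard library are available. Lean on these libraries where they do the work, as an engineer would, in place of code of your own. Each camera call takes 0.05 s, during which the arm holds its last target. There are 200 camera calls.

## Working session

There is one attempt and no reset: what is moved stays moved. The work goes in short steps, Python scripts to look and compute and a tool call to move; the robot and the scene stay as the last step left them, time stands still between calls to the robot, and variables do not carry over. Pictures are saved under pics/ and viewed, about 8 in all and at most 12, crops included, and the job is handed in when it is done.

Besides the shell and the picture viewer there is one more tool, called after "Emit:" by a JSON object that holds its "method" and its "body". carry_out: Moves the arm, as the interface text tells. Scaled input: -1 to 1 covers 1000 mm each way for a shift and pi rad each way for a turn. Its arguments: {"type":"object","properties":{"targets":{"type":"array"},"gripper":{"type":"number"},"grip_force":{"type":"number"}},"required":["targets"]}

```bash
mkdir -p pics; ls; cat > h.py <<'E'
import numpy as np, cv2
from scipy.spatial.transform import Rotation as R
from plant import bot
def cam(n,f=None):
    c=bot.camera(n)
    if f: cv2.imwrite('pics/'+f,c['img'])
    return c
def camR(c):
    a=np.array(c['attitude'],float)
    return a if a.shape==(3,3) else R.from_rotvec(a).as_matrix()
def ray(c,px):
    K=np.array(c['camera_matrix']); d=camR(c)@np.linalg.inv(K)@[px[0],px[1],1]
    return np.array(c['xyz']),d
def atz(c,px,z):
    o,d=ray(c,px); return o+d*(z-o[2])/d[2]
def proj(c,p):
    q=np.array(c['camera_matrix'])@(camR(c).T@(np.array(p)-c['xyz'])); return q[:2]/q[2]
E
python3 - <<'E'
from h import *
s=bot.read_state(); print(s)
Z=dict(hood_mouth=.114,tray_handle=.05,tray_centre=.018,bolt_tab=.05,reader=0,vial_red=0,vial_yellow=0,jar_near=0,vial_green=.018,vial_clear=.018,vial_amber=.018)
for n in ['top','side']:
    c=cam(n,n+'0.png'); print(n,c['xyz'],c['attitude'],c['camera_matrix'])
    for l,z in Z.items():
        for d in bot.tip_of(n,l)[:2]: print(l,round(d['score'],2),np.round(d['location']),np.round(atz(c,d['location'],z),4))
E
```

```text
pics
{'clock': 0.0, 'joint_pos': array([-1.29259971,  0.43523233,  0.02497151,  1.57409001, -0.01161119,
        1.13399781, -0.07509284]), 'qvel': array([ 1.21545403e-03,  2.12141328e-04, -1.22954501e-04, -1.09179277e-03,
       -2.13577974e-05, -5.67832673e-04, -3.78710397e-04]), 'joint_efforts': array([-6.77912449e-04, -6.70473576e+01,  1.02480244e+00, -3.16220284e+01,
        1.54858298e-02,  1.23634050e-02, -2.43551159e-05]), 'eef_pos': array([0.23215792, 0.57977353, 0.24952285]), 'ee_rot': array([-1.36666555, -0.92335265,  0.92538327]), 'force': array([-0.54410263, -0.63456467, -0.06895052]), 'torque': array([ 0.0076426 , -0.00824023, -0.00394633]), 'opening': 0.08537294619574405}
top [0.35275664 0.04731005 1.63969047] [-2.15126905  2.12700485 -0.16972443] [[419.99660952   0.         259.79543715]
 [  0.         419.99660952 191.41234185]
 [  0.           0.           1.        ]]
hood_mouth 0.85 [270. 181.] [0.6361 0.0129 0.114 ]
hood_mouth 0.35 [255. 149.] [0.7556 0.0666 0.114 ]
tray_handle 0.89 [316. 188.] [ 0.6216 -0.168   0.05  ]
tray_centre 0.62 [282. 193.] [ 0.6076 -0.03
[... 776 characters left out ...]
9 0.0079 0.05  ]
tray_handle 0.25 [231. 272.] [ 0.4778 -0.248   0.05  ]
tray_centre 0.63 [270. 231.] [ 0.626  -0.0362  0.018 ]
tray_centre 0.24 [245. 356.] [ 0.4741 -0.5018  0.018 ]
bolt_tab 0.72 [238. 234.] [ 0.5206 -0.0776  0.05  ]
reader 0.8 [272. 242.] [ 0.6255 -0.0703  0.    ]
vial_red 0.63 [222. 220.] [0.4889 0.0756 0.    ]
vial_yellow 0.75 [230. 270.] [ 0.4821 -0.1754 -0.    ]
jar_near 0.94 [310. 212.] [0.7826 0.0696 0.    ]
vial_green 0.66 [268. 234.] [ 0.6168 -0.0512  0.018 ]
vial_clear 0.5 [269. 224.] [ 0.6282 -0.0016  0.018 ]
vial_clear 0.5 [243. 353.] [ 0.4724 -0.4932  0.018 ]
vial_amber 0.73 [274. 243.] [ 0.6249 -0.0981  0.018 ]
vial_amber 0.59 [222. 220.] [0.4862 0.0534 0.018 ]
```

```bash
python3 - <<'E'
import cv2
a=cv2.imread('pics/top0.png')[130:255,210:360]; b=cv2.imread('pics/side0.png')[165:300,200:350]
cv2.imwrite('pics/v1.png',cv2.resize(a,(720,600),interpolation=cv2.INTER_CUBIC)); cv2.imwrite('pics/v2.png',cv2.resize(b,(660,594),interpolation=cv2.INTER_CUBIC))
E
```

```text
(no output)
```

View pics/v1.png

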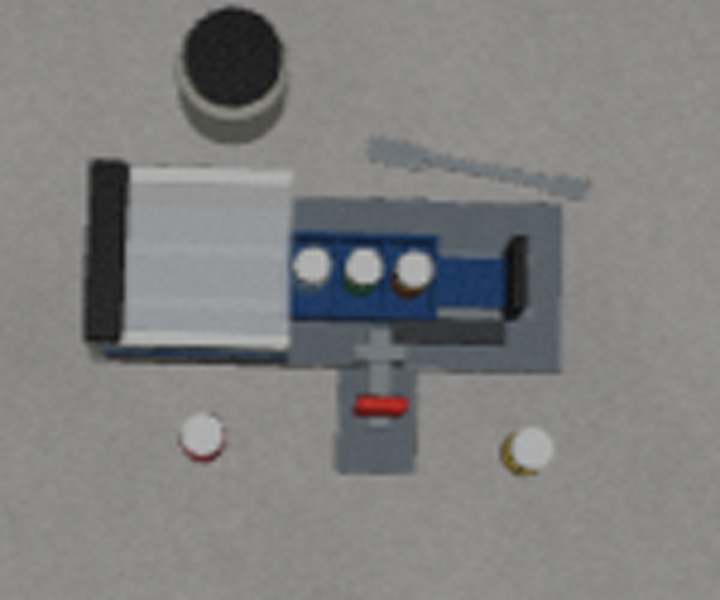

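View pics/v2.png

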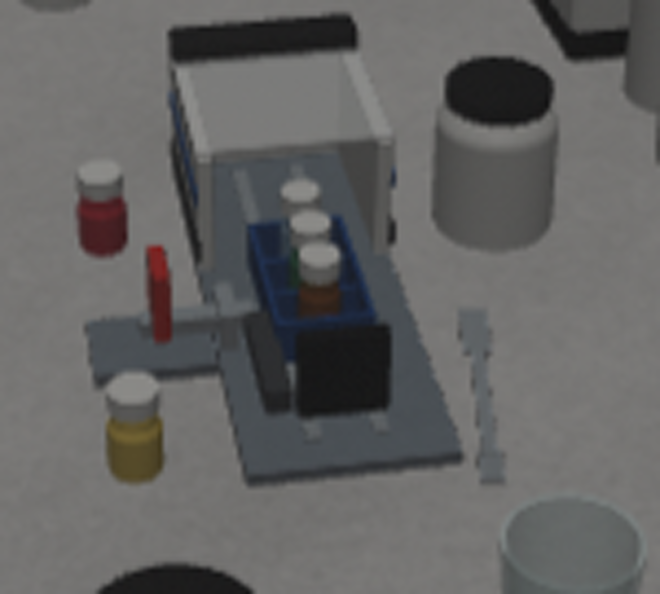

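View pics/top0.png

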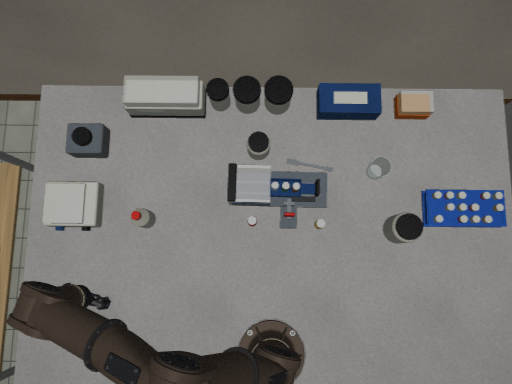

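```bash
cat > fit.py <<'E'
from h import *
from scipy.optimize import least_squares
T,S=cam('top'),cam('side')
tp=lambda u,v:(210+(u+.5)/4.8-.5,130+(v+.5)/4.8-.5)
sp=lambda u,v:(200+(u+.5)/4.4-.5,165+(v+.5)/4.4-.5)
O=[(T,tp(561,204),(70,-150,12)),(T,tp(561,372),(-70,-150,12)),(T,tp(290,347),(-70,75,114)),(T,tp(293,170),(70,75,114)),
(T,tp(86,341),(-70,232,130)),(T,tp(90,160),(70,232,130)),
(S,sp(247,471),(-70,-150,12)),(S,sp(461,452),(70,-150,12)),(S,sp(203,153),(-70,75,114)),(S,sp(391,140),(70,75,114))]
B=[(T,tp(381,403),78),(S,sp(156,249),78)]
def W(p,q): return np.r_[p[:2]+R.from_euler('z',p[2]).as_matrix()[:2,:2]@(np.array(q[:2])/1000),q[2]/1000]
def f(p): return np.concatenate([proj(c,W(p,q))-px for c,px,q in O]+[proj(c,W(p,(-101-1000*p[3],0,z)))-px for c,px,z in B])
r=least_squares(f,[.62,-.06,0,.0],loss='soft_l1')
p=r.x; print(np.round(p,4)); print(np.round(f(p).reshape(-1,2),1))
for n,q in dict(handle=(0,-105,50),tab=(-101-1000*p[3],0,50),mouth=(0,75,114)).items(): print(n,np.round(W(p,q),4))
s=bot.read_state();M=R.from_rotvec(s['ee_rot']).as_matrix();print(np.round(M,3))
E
python3 fit.py
```

```text
[ 0.6235 -0.0651 -0.0237  0.006 ]
[[ 0.6  0.7]
 [ 0.2  0.9]
 [-0.3  0.6]
 [ 0.2  0.2]
 [-1.  -0.2]
 [ 0.  -0.2]
 [ 0.2  0.2]
 [ 1.1 -0.8]
 [-1.1 -0.8]
 [ 1.2 -1.8]
 [ 0.3  0.7]
 [ 0.7  2. ]]
handle [ 0.621 -0.17   0.05 ]
tab [ 0.5165 -0.0625  0.05  ]
mouth [0.6252 0.0099 0.114 ]
[[ 0.372  0.    -0.928]
 [ 0.928  0.     0.372]
 [ 0.    -1.    -0.   ]]
```

Emit:
{"method": "carry_out", "body": {"targets": [[-0.49, 0.03, -0.503, 0.386], [-0.49, 0.03, -0.503, 0.386], [-0.49, 0.03, -0.503, 0.386], [-0.49, 0.03, -0.503, 0.386], [-0.49, 0.03, -0.503, 0.386], [-0.49, 0.03, -0.503, 0.386], [-0.49, 0.03, -0.503, 0.386], [-0.49, 0.03, -0.503, 0.386]], "gripper": 0.2}}

```text
clock: 1.97
eef_pos: [0.3678, 0.274, 0.2363]
ee_rot: [-1.565, -0.145, 0.144]
force: [0.6, 0.2, -0.0]
opening: 0.0511
```

```bash
cat > go.py <<'E'
# usage: go.py X Y Z : shift to world target in tool axes, heading error to reader
import sys; from h import *
s=bot.read_state();M=R.from_rotvec(s['ee_rot']).as_matrix();t=np.array(list(map(float,sys.argv[1:4])))
print('t',s['clock'],'pos',np.round(s['eef_pos'],4),'F',np.round(s['force'],1),'open',round(s['opening'],4))
h=np.arctan2(M[1,0],M[0,0]); print('shift',np.round(M.T@(t-s['eef_pos']),4),'turn',round((h+0.0237)/np.pi,4),'ydir',np.round(M[:,1],3))
E
python3 go.py .5165 -.0625 .2
```

```text
t 1.9667 pos [0.3678 0.274  0.2363] F [ 0.6  0.2 -0. ] open 0.0511
shift [ 0.0846  0.0361 -0.358 ] turn 0.0661 ydir [ 0.     0.001 -1.   ]
```

Emit:
{"method": "carry_out", "body": {"targets": [[0.085, 0.036, -0.358, 0.066], [0.085, 0.036, -0.358, 0.066], [0.085, 0.036, -0.358, 0.066], [0.085, 0.036, -0.358, 0.066], [0.085, 0.036, -0.358, 0.066], [0.085, 0.036, -0.358, 0.066], [0.085, 0.036, -0.358, 0.066], [0.085, 0.036, -0.358, 0.066]]}}

```text
clock: 2.63
eef_pos: [0.5042, -0.0285, 0.2037]
ee_rot: [-1.57, 0.013, -0.014]
force: [0.5, 1.5, -0.3]
opening: 0.0512
```

```bash
python3 go.py .5165 -.0625 .12
```

```text
t 2.6333 pos [ 0.5042 -0.0285  0.2037] F [ 0.5  1.5 -0.3] open 0.0512
shift [ 0.0128  0.0837 -0.0338] turn 0.0022 ydir [ 0.001  0.    -1.   ]
```

Emit:
{"method": "carry_out", "body": {"targets": [[0.012, 0.0, -0.03, 0.002], [0.012, 0.04, -0.03, 0.002], [0.012, 0.08, -0.03, 0.002], [0.012, 0.08, -0.03, 0.002], [0.012, 0.08, -0.03, 0.002], [0.012, 0.08, -0.03, 0.002], [0.012, 0.08, -0.03, 0.002], [0.012, 0.08, -0.03, 0.002]]}}

```text
clock: 3.3
eef_pos: [0.5164, -0.0565, 0.1257]
ee_rot: [-1.57, 0.015, -0.021]
force: [-0.2, -0.8, 0.3]
opening: 0.0513
```

```bash
python3 go.py .5165 -.0625 .062; python3 - <<'E'
from h import *
c=cam('side')
cv2.imwrite('pics/v4.png',cv2.resize(c['img'][165:300,180:330],(660,594),interpolation=cv2.INTER_CUBIC))
E
```

```text
t 3.3 pos [ 0.5164 -0.0565  0.1257] F [-0.2 -0.8  0.3] open 0.0513
shift [ 0.      0.0637 -0.006 ] turn 0.0003 ydir [ 0.004  0.001 -1.   ]
```

View pics/v4.png

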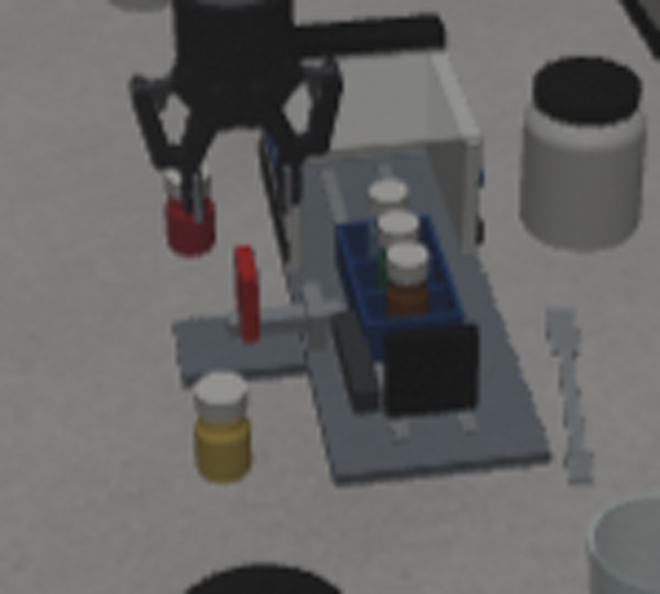

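Fingers (v4: 192,215 and 290,195) straddle the red tab (246,255 top) with gripper above it. Descend.

Emit:
{"method": "carry_out", "body": {"targets": [[0, 0.02, -0.005, 0], [0, 0.04, -0.005, 0], [0, 0.055, -0.005, 0], [0, 0.062, -0.005, 0], [0, 0.062, -0.005, 0], [0, 0.062, -0.005, 0], [0, 0.062, -0.005, 0], [0, 0.062, -0.005, 0]]}}

```text
clock: 4.02
eef_pos: [0.5157, -0.0619, 0.0627]
ee_rot: [-1.571, 0.017, -0.02]
force: [1.0, 0.1, -0.1]
opening: 0.0509
```

Emit:
{"method": "carry_out", "body": {"targets": [[0, 0, 0, 0], [0, 0, 0, 0], [0, 0, 0, 0], [0, 0, 0, 0], [0, 0, 0, 0], [0, 0, 0, 0], [0, 0, 0, 0], [0, 0, 0, 0]], "gripper": -1, "grip_force": 25}}

```text
clock: 4.68
eef_pos: [0.5153, -0.0618, 0.0619]
ee_rot: [-1.571, 0.018, -0.019]
force: [-0.5, 0.5, 5.2]
opening: 0.0117
```

```bash
python3 go.py .49 -.0619 .062
```

```text
t 4.6833 pos [ 0.5153 -0.0618  0.0619] F [-0.5  0.5  5.2] open 0.0117
shift [-0.0252 -0.0001 -0.0006] turn 0.0001 ydir [ 0.001  0.    -1.   ]
```

Emit:
{"method": "carry_out", "body": {"targets": [[-0.004, 0, 0, 0], [-0.008, 0, 0, 0], [-0.012, 0, 0, 0], [-0.016, 0, 0, 0], [-0.019, 0, 0, 0], [-0.021, 0, 0, 0], [-0.021, 0, 0, 0], [-0.021, 0, 0, 0]]}}

```text
clock: 5.35
eef_pos: [0.494, -0.0614, 0.0619]
ee_rot: [-1.571, 0.018, -0.019]
force: [0.5, 1.0, 7.4]
opening: 0.0117
```

Emit:
{"method": "carry_out", "body": {"targets": [[-0.001, 0, 0, 0], [-0.002, 0, 0, 0], [-0.003, 0, 0, 0], [-0.004, 0, 0, 0], [-0.004, 0, 0, 0], [-0.004, 0, 0, 0], [-0.004, 0, 0, 0], [-0.004, 0, 0, 0]]}}

```text
clock: 6.02
eef_pos: [0.4939, -0.0614, 0.0621]
ee_rot: [-1.572, 0.013, -0.024]
force: [15.5, -0.5, -9.8]
opening: 0.0114
```

Stop reached (x 0.494, 15 N). Relax, release, rise.

Emit:
{"method": "carry_out", "body": {"targets": [[0.003, 0, 0, 0], [0.003, 0, 0, 0], [0.003, 0, 0, 0], [0.003, 0, 0, 0], [0.003, 0, 0, 0], [0.003, 0, 0, 0], [0.003, 0, 0, 0], [0.003, 0, 0, 0]], "gripper": 0.0}}

```text
clock: 6.68
eef_pos: [0.4928, -0.0614, 0.0616]
ee_rot: [-1.571, 0.019, -0.019]
force: [-0.5, -0.2, -0.1]
opening: 0.0428
```

Emit:
{"method": "carry_out", "body": {"targets": [[0, -0.03, 0, 0], [0, -0.06, 0, 0], [0, -0.09, 0, 0], [0, -0.11, 0, 0], [0, -0.12, 0, 0], [0, -0.12, 0, 0], [0, -0.12, 0, 0], [0, -0.12, 0, 0]]}}

```text
clock: 7.35
eef_pos: [0.4921, -0.0611, 0.1803]
ee_rot: [-1.571, 0.02, -0.017]
force: [0.4, -0.3, -0.2]
opening: 0.0426
```

```bash
python3 go.py .6198 -.225 .18; python3 - <<'E'
from h import *
c=cam('side')
cv2.imwrite('pics/v5.png',cv2.resize(c['img'][165:300,180:330],(660,594),interpolation=cv2.INTER_CUBIC))
E
```

```text
t 7.35 pos [ 0.4921 -0.0611  0.1803] F [ 0.4 -0.3 -0.2] open 0.0426
shift [ 0.1315  0.     -0.1609] turn 0.0001 ydir [-0.002  0.    -1.   ]
```

View pics/v5.png

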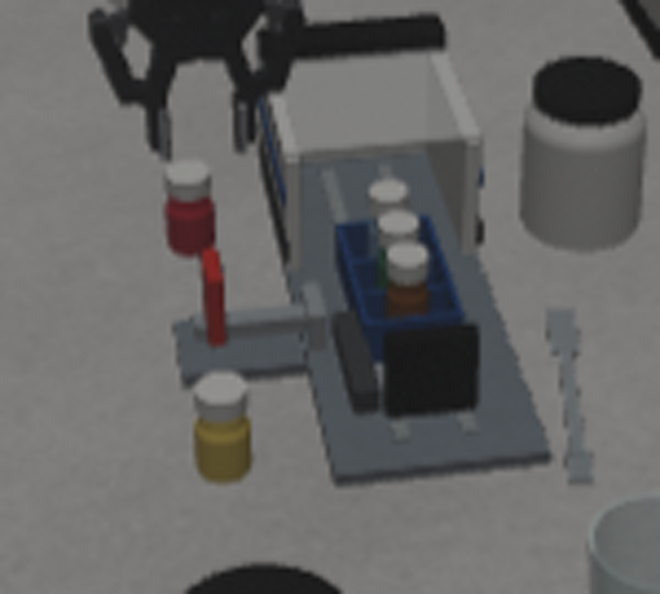

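Bolt tab now at (213,295) — drawn; vials upright, tray unmoved. On to the push plate.

Emit:
{"method": "carry_out", "body": {"targets": [[0.132, 0, -0.16, 0], [0.132, 0, -0.16, 0], [0.132, 0, -0.16, 0], [0.132, 0, -0.16, 0], [0.132, 0, -0.16, 0], [0.132, 0, -0.16, 0], [0.132, 0, -0.16, 0], [0.132, 0, -0.16, 0]], "gripper": -1}}

```text
clock: 8.07
eef_pos: [0.6202, -0.2242, 0.1797]
ee_rot: [-1.57, 0.022, -0.017]
force: [0.1, 0.2, 0.1]
opening: -0.0001
```

Emit:
{"method": "carry_out", "body": {"targets": [[0, 0.03, 0, 0], [0, 0.06, 0, 0], [0, 0.09, 0, 0], [0, 0.11, 0, 0], [0, 0.125, 0, 0], [0, 0.125, 0, 0], [0, 0.125, 0, 0], [0, 0.125, 0, 0]]}}

```text
clock: 8.73
eef_pos: [0.6215, -0.2238, 0.0576]
ee_rot: [-1.571, 0.017, -0.019]
force: [0.5, 0.2, 0.7]
opening: -0.0003
```

```bash
python3 go.py .6209 -.187 .055; python3 - <<'E'
from h import *
c=cam('side');d=cam('top')
cv2.imwrite('pics/v6.png',np.hstack([cv2.resize(c['img'][195:295,220:320],(400,400)),cv2.resize(d['img'][150:250,260:360],(400,400))]))
E
```

```text
t 8.7333 pos [ 0.6215 -0.2238  0.0576] F [0.5 0.2 0.7] open -0.0003
shift [-0.0014  0.0026  0.0368] turn 0.0003 ydir [ 0.001  0.    -1.   ]
```

View pics/v6.png

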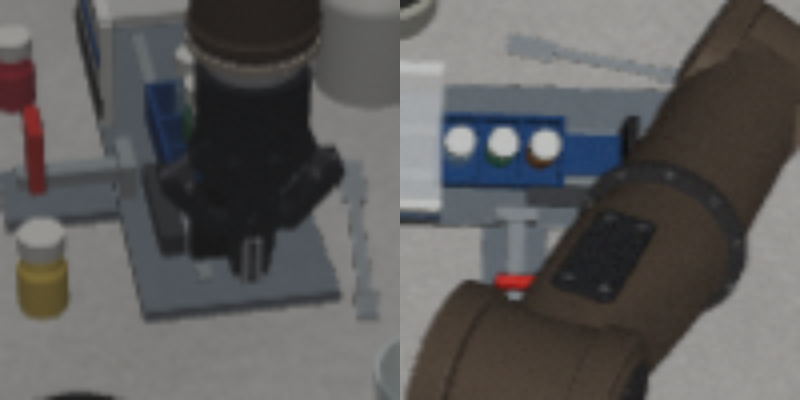

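Closed fingers (250,255 left half) sit behind the push plate, centred. Push gently.

Emit:
{"method": "carry_out", "body": {"targets": [[0, 0.002, 0.015, 0], [0, 0.002, 0.027, 0], [0, 0.002, 0.033, 0], [0, 0.002, 0.037, 0], [0, 0.002, 0.041, 0], [0, 0.002, 0.046, 0], [0, 0.002, 0.052, 0], [0, 0.002, 0.058, 0]]}}

```text
clock: 9.5
eef_pos: [0.6227, -0.1667, 0.0549]
ee_rot: [-1.571, 0.019, -0.02]
force: [0.5, -3.2, 1.3]
opening: 0.0002
```

Emit:
{"method": "carry_out", "body": {"targets": [[0, 0, 0.006, 0], [0, 0, 0.013, 0], [0, 0, 0.02, 0], [0, 0, 0.027, 0], [0, 0, 0.034, 0], [0, 0, 0.041, 0], [0, 0, 0.047, 0], [0, 0, 0.052, 0]]}}

```text
clock: 10.17
eef_pos: [0.6236, -0.1134, 0.0545]
ee_rot: [-1.57, 0.019, -0.018]
force: [-0.2, -3.6, 1.5]
opening: 0.0
```

```bash
python3 go.py .6235 -.075 .055
```

```text
t 10.1667 pos [ 0.6236 -0.1134  0.0545] F [-0.2 -3.6  1.5] open 0.0
shift [-0.001  -0.0005  0.0384] turn 0.0001 ydir [-0.  0. -1.]
```

Emit:
{"method": "carry_out", "body": {"targets": [[0, 0, 0.005, 0], [0, 0, 0.01, 0], [0, 0, 0.015, 0], [0, 0, 0.02, 0], [0, 0, 0.024, 0], [0, 0, 0.028, 0], [0, 0, 0.031, 0], [0, 0, 0.034, 0]]}}

```text
clock: 10.83
eef_pos: [0.6243, -0.0801, 0.0545]
ee_rot: [-1.571, 0.019, -0.018]
force: [-1.8, -2.8, 0.2]
opening: 0.0002
```

Emit:
{"method": "carry_out", "body": {"targets": [[0, 0, 0.001, 0], [0, 0, 0.002, 0], [0, 0, 0.003, 0], [0, 0, 0.004, 0], [0, 0, 0.005, 0], [0, 0, 0.006, 0], [0, 0, 0.006, 0], [0, 0, 0.006, 0]]}}

```text
clock: 11.5
eef_pos: [0.6243, -0.0797, 0.0547]
ee_rot: [-1.576, 0.021, -0.022]
force: [-1.1, -16.3, -2.8]
opening: 0.0001
```

Emit:
{"method": "carry_out", "body": {"targets": [[0, 0, -0.01, 0], [0, 0, -0.02, 0], [0, 0, -0.03, 0], [0, -0.03, -0.03, 0], [0, -0.07, -0.03, 0], [0, -0.1, -0.03, 0], [0, -0.125, -0.03, 0], [0, -0.125, -0.03, 0]]}}

```text
clock: 12.17
eef_pos: [0.6268, -0.1056, 0.1853]
ee_rot: [-1.571, 0.012, -0.025]
force: [0.9, 0.2, 0.1]
opening: -0.0003
```

```bash
python3 go.py .45 -.0625 .18; python3 - <<'E'
from h import *
c=cam('side');d=cam('top')
cv2.imwrite('pics/v7.png',np.hstack([cv2.resize(c['img'][165:265,210:310],(400,400)),cv2.resize(d['img'][140:240,240:340],(400,400))]))
E
```

```text
t 12.1667 pos [ 0.6268 -0.1056  0.1853] F [0.9 0.2 0.1] open -0.0003
shift [-0.1778  0.0038  0.0388] turn -0.0001 ydir [ 0.009 -0.    -1.   ]
```

View pics/v7.png

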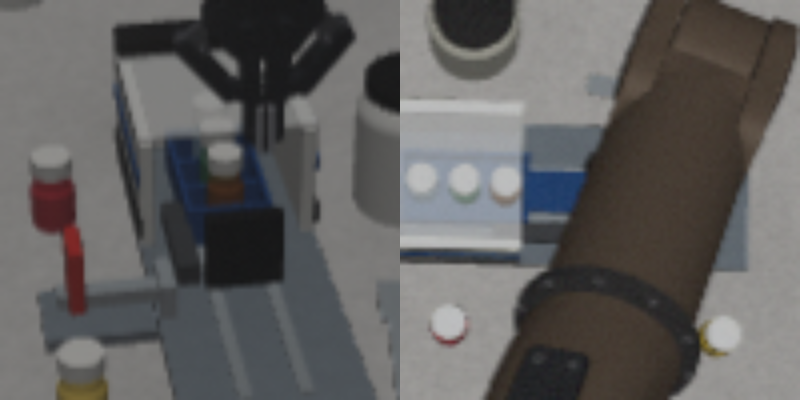

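```bash
python3 - <<'E'
from h import *
p=np.array([.6235,-.0651,-.0237]); c=cam('side')
W=lambda q: np.r_[p[:2]+R.from_euler('z',p[2]).as_matrix()[:2,:2]@np.array(q[:2]),q[2]]
for t in (0,.1,.106,.112): print(t,[np.round(proj(c,W((x,-.111+t,z))),1) for x in (-.03,.03) for z in (.018,.082)])
# colour mask of dark plate
g=c['img'].max(2)[205:245,250:292]
print(g[:, 21].tolist()); print(g[:,15].tolist())
E
```

```text
0 [array([267.9, 259.9]), array([267.9, 241.6]), array([288.6, 257.7]), array([289.2, 239.5])]
0.1 [array([262.3, 239.3]), array([262.2, 221.7]), array([281.9, 237.4]), array([282.2, 219.8])]
0.106 [array([261.9, 238.2]), array([261.8, 220.5]), array([281.5, 236.3]), array([281.8, 218.7])]
0.112 [array([261.6, 237. ]), array([261.5, 219.4]), array([281.1, 235.1]), array([281.4, 217.6])]
[53, 54, 54, 54, 60, 66, 51, 51, 51, 52, 59, 64, 38, 26, 26, 24, 25, 24, 24, 24, 25, 24, 25, 25, 25, 25, 24, 26, 26, 25, 26, 56, 85, 85, 85, 84, 85, 86, 85, 85]
[105, 89, 89, 82, 62, 52, 56, 63, 57, 49, 48, 53, 53, 31, 27, 27, 24, 24, 25, 24, 25, 23, 25, 24, 23, 24, 25, 25, 25, 25, 25, 37, 70, 99, 104, 103, 103, 103, 103, 102]
```

Picture shows amber vial at the hood mouth, plate at predicted t≈0.112 position, all vials upright, tab still drawn. Back to the tab.

Emit:
{"method": "carry_out", "body": {"targets": [[-0.04, 0, 0.01, 0], [-0.08, 0, 0.02, 0], [-0.11, 0, 0.03, 0], [-0.134, 0, 0.041, 0], [-0.134, 0, 0.041, 0], [-0.134, 0, 0.041, 0], [-0.134, 0, 0.041, 0], [-0.134, 0, 0.041, 0]], "gripper": 0.1}}

```text
clock: 12.98
eef_pos: [0.4918, -0.0607, 0.1793]
ee_rot: [-1.571, 0.019, -0.019]
force: [0.5, -0.2, -0.2]
opening: 0.0471
```

```bash
python3 go.py .4935 -.0615 .062
```

```text
t 12.9833 pos [ 0.4918 -0.0607  0.1793] F [ 0.5 -0.2 -0.2] open 0.0471
shift [ 0.0017  0.1173 -0.0007] turn -0.0001 ydir [ 0.    -0.001 -1.   ]
```

Emit:
{"method": "carry_out", "body": {"targets": [[0.001, 0.03, 0, 0], [0.001, 0.06, 0, 0], [0.001, 0.09, 0, 0], [0.001, 0.11, 0, 0], [0.001, 0.117, 0, 0], [0.001, 0.117, 0, 0], [0.001, 0.117, 0, 0], [0.001, 0.117, 0, 0]]}}

```text
clock: 13.65
eef_pos: [0.4931, -0.0607, 0.0637]
ee_rot: [-1.571, 0.017, -0.02]
force: [0.4, 0.4, -0.3]
opening: 0.0469
```

Emit:
{"method": "carry_out", "body": {"targets": [[0, 0, 0, 0], [0, 0, 0, 0], [0, 0, 0, 0], [0, 0, 0, 0], [0, 0, 0, 0], [0, 0, 0, 0], [0, 0, 0, 0], [0, 0, 0, 0]], "gripper": -1}}

```text
clock: 14.32
eef_pos: [0.4939, -0.0603, 0.0636]
ee_rot: [-1.571, 0.015, -0.021]
force: [5.3, 0.9, 1.8]
opening: 0.0119
```

Emit:
{"method": "carry_out", "body": {"targets": [[0.004, 0, 0, 0], [0.008, 0, 0, 0], [0.012, 0, 0, 0], [0.016, 0, 0, 0], [0.02, 0, 0, 0], [0.023, 0, 0, 0], [0.024, 0, 0, 0], [0.024, 0, 0, 0]]}}

```text
clock: 14.98
eef_pos: [0.5166, -0.0607, 0.0635]
ee_rot: [-1.57, 0.017, -0.019]
force: [-1.0, 1.0, 8.9]
opening: 0.0117
```

Emit:
{"method": "carry_out", "body": {"targets": [[0.001, 0, 0, 0], [0.002, 0, 0, 0], [0.003, 0, 0, 0], [0.004, 0, 0, 0], [0.005, 0, 0, 0], [0.006, 0, 0, 0], [0.007, 0, 0, 0], [0.007, 0, 0, 0]]}}

```text
clock: 15.65
eef_pos: [0.522, -0.0608, 0.0635]
ee_rot: [-1.57, 0.02, -0.017]
force: [-6.0, 1.9, 15.6]
opening: 0.0113
```

Emit:
{"method": "carry_out", "body": {"targets": [[0.001, 0, 0, 0], [0.002, 0, 0, 0], [0.003, 0, 0, 0], [0.003, 0, 0, 0], [0.003, 0, 0, 0], [0.003, 0, 0, 0], [0.003, 0, 0, 0], [0.003, 0, 0, 0]]}}

```text
clock: 16.32
eef_pos: [0.5221, -0.0608, 0.0634]
ee_rot: [-1.568, 0.024, -0.014]
force: [-17.5, 2.0, 27.2]
opening: 0.0118
```

Emit:
{"method": "carry_out", "body": {"targets": [[-0.003, 0, 0, 0], [-0.003, 0, 0, 0], [-0.003, 0, 0, 0], [-0.003, 0, 0, 0], [-0.003, 0, 0, 0], [-0.003, 0, 0, 0], [-0.003, 0, 0, 0], [-0.003, 0, 0, 0]], "gripper": 0.0}}

```text
clock: 16.98
eef_pos: [0.523, -0.0611, 0.0625]
ee_rot: [-1.571, 0.019, -0.019]
force: [0.9, -0.3, -0.6]
opening: 0.0426
```

Emit:
{"method": "carry_out", "body": {"targets": [[0, -0.03, 0, 0], [0, -0.06, 0, 0], [0, -0.09, 0, 0], [0, -0.12, 0, 0], [-0.04, -0.14, 0, 0], [-0.08, -0.14, 0, 0], [-0.1, -0.14, 0, 0], [-0.1, -0.14, 0, 0]]}}

```text
clock: 17.65
eef_pos: [0.4181, -0.0587, 0.2024]
ee_rot: [-1.568, 0.022, -0.017]
force: [0.4, -0.7, -1.0]
opening: 0.0426
```

```bash
python3 - <<'E'
from h import *
c=cam('side');d=cam('top')
p=np.array([.6235,-.0651,-.0237])
W=lambda q: np.r_[p[:2]+R.from_euler('z',p[2]).as_matrix()[:2,:2]@np.array(q[:2]),q[2]]
for b in (0,.004,.028): print(b,np.round(proj(c,W((-.101-b,0,.078))),1))
cv2.imwrite('pics/v8.png',np.hstack([cv2.resize(c['img'][165:265,210:310],(400,400)),cv2.resize(d['img'][140:240,240:340],(400,400))]))
E
```

```text
0 [237.8 223. ]
0.004 [236.4 223.1]
0.028 [228.3 223.9]
```

View pics/v8.png

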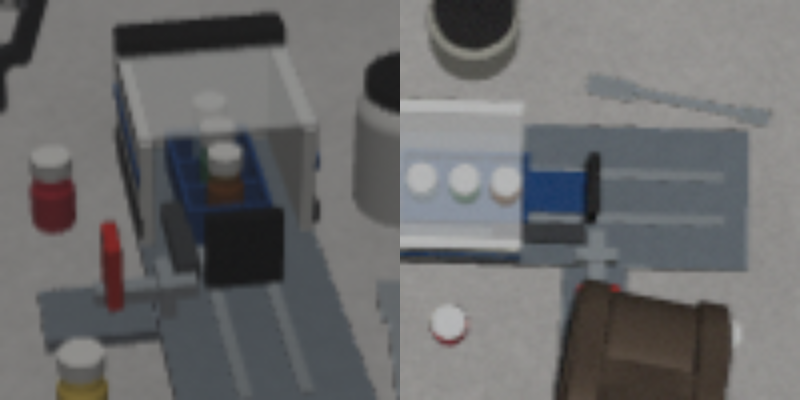

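Bolt in: the tab's top is at column 238 and a fully-in bolt is predicted at 237.8. The bolt lies behind the rib, the tray is in, the vials are upright, and the arm is clear.

```bash
python3 -c "
from plant import bot
s=bot.read_state();print(s['clock'],s['force'],abs(s['qvel']).max());print(bot.finish_job())"
```

```text
17.75 [0.66013919 0.54819428 0.01224134] 0.04376380907331828
the job is handed in; nothing more can be done
None
```

The tray is fully in the hood and the bolt is locked behind it. I handed the job in at 17.75 s of the 51 s allowed. `finish_job` gives no verdict, so this rests on my own checks.

**What I did**
- **Bolt out:** I pinched the red tab and drew it until it met its stop at about 15 N.
- **Tray in:** I pushed the black plate with closed fingers until it met its stop at about 16 N.
- **Bolt in:** I pinched the tab again and pushed it home to its stop at about 17 N along the bolt. The wrist also carried about 27 N vertically, but only while pinching.
- **Clear:** I then released the tab and moved the arm away.

**Last checks**
- **Bolt:** it travelled about 28 mm, its full stroke. The tab's top sits at column 238 in the side view, and a fully-in bolt was predicted at 237.8.
- **Tray:** the side view puts it at about 109–112 mm and the shift of the amber vial's cap gives about 110 mm. The push itself stopped about 5 mm short of where I had estimated. I put that down to my pose estimate, because the bolt went in behind the rib, which needs the tray within 3 mm of its stop.
- **Vials and bench:** all three vials look upright, and the bystanders in view look unmoved by eye. The yellow vial was mostly hidden by the arm in the last top view.
- **Arm:** it was clear of everything, though the joints were still settling slightly (0.04 rad/s at most) when I handed in.

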